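Set the panel clamp's gap to its gauge mark with the thumbwheel

TASK

Set the small panel clamp for the next board: with a fingertip on its knurled wheel, roll the wheel until the blue jaw has closed the gap so far that the yellow pointer lines up with the white line on the red gauge rider, then take the hand away. Only roll the wheel from on top: do not pinch it, do not push the jaw or the rider themselves, and leave everything else on the table where it stands.

Things in the scene. Friction and masses are not known exactly. Their poses are not given: they have to be found in the camera images.
- clamp: bench clamp bolted to the table, dark base plate 120 (x) x 310 (y) x 10 mm; origin at the centre of its underside, z up, y along the jaw's travel. Blue fixed jaw at +y (face at y = 100 mm, 60 mm high), knurled wheel at -y, gauge rail with the red rider along the -x edge. Grey cheeks (19 to 27 mm either side of the wheel's mid-plane) reach 77 mm high, 5 mm less than the wheel's crown
- wheel: upright knurled steel wheel at clamp (0, -95, 46) mm, radius 36, 34 mm wide; origin at its centre, axle along the clamp's x, crown 82 mm above the table. Brass side discs, radius 34; every tenth ridge red. Rolling the crown towards the clamp's +y (the jaws) closes the gap 10 mm per radian (36 mm of rim travel); rolling back opens it. It stays where left; turning takes about 2 N along the rim
- jaw: blue moving jaw, 74 x 18 mm, top 60 mm high, with a steel rack (top 63 mm high) running back past the wheel on the clamp's +x side; moves along the clamp's y, driven by the wheel; origin under the jaw at table height. The gap is from its face to the fixed jaw
- pointer (a point): tip of the yellow pointer, a 3 mm wide bar on the jaw's -x end, 38 mm above the table; it moves with the jaw
- mark (a point): end of the white line (3 mm wide) on top of the red rider (22 x 24 x 17 mm) on the gauge rail, 38 mm above the table; set when pointer and mark have the same y along the clamp. At the start the mark is 8 to 48 mm ahead (+y) of the pointer
- paint_jar: paint jar with a red lid, diameter 63 mm, 66 mm high, stands behind the clamp; origin under its centre; leave alone
- paint_tube: white paint tube with a yellow band, 31 x 124 x 21 mm, lies behind the clamp; origin under its centre; leave alone
- masking_tape: roll of masking tape, diameter 100 mm, 25 mm high; origin under its centre; leave alone
- plastic_cup: clear plastic cup, 76 mm wide, 97 mm high; origin under its centre; leave alone
- spray_bottle: pink spray bottle with red head, 177 mm high; origin under its centre; leave alone

How it is judged:
On the way:
1. a fingertip bears on the knurled wheel (contact force between the fingers and wheel above 0.5 N), for 0.1 s.
At the end, for the whole second after the job is handed in: pointer within 2.5 mm of the white mark along the clamp, jaw at rest, the rider still where it was (2 mm) and every loose thing within 15 mm of where it stood (y of pointer in the frame of mark between -0.0025 and 0.0025 m and linear speed of jaw below 0.002 m/s and distance of mark from where it was at the start of the episode below 0.002 m and distance of each of paint_jar, paint_tube, masking_tape, plastic_cup, spray_bottle from where it was at the start of the episode below 0.015 m); the robot touches nothing.
It fails at once if the jaw, its rack or its pointer is pushed by hand (contact force between any of the fingers, the arm and jaw above 1 N).
It fails at once if the gauge rider is shifted (distance of mark from where it was at the start of the episode above 0.002 m).
It fails at once if the wheel is pinched between the fingers by its two sides (contact force between the fingers and wheel_side_near above 0.5 N and contact force between the fingers and wheel_side_far above 0.5 N).
It fails at once if a bystander is moved or lifted (distance of any of paint_jar, paint_tube, masking_tape, plastic_cup, spray_bottle from where it was at the start of the episode above 0.015 m).
It also fails if it takes over 67 s, if anything falls off the work surface, if the arm or the gripper's body presses on something with over 40 N, if the wrist force passes 120 N, or if a joint passes its speed limit or range.

ROBOT

A 6-joint arm with a two-finger parallel gripper is mounted at the origin on a cart in front of the work surface, level with it; the furniture and walls round the work are solid. World frame = base frame: x ahead of the robot, y to its left, z up, the work surface at z = 0. Lengths are in m, angles in rad, forces in N, time in s.
With the tool pointing down it reaches from about 0.275 to 0.875 m from the base axis. Payload 12.5 kg.
Tool frame: the origin (TCP) lies on the centre line of the jaws, within the pads' length; the fingertips stand r.finger_overhang ahead of it and the grasp point (between the pads) lies 3 mm ahead of it (r.finger_overhang is the distance from the TCP to the fingertips, in m); z points along the fingers, y is the line along which they close (so a half turn about z gives the same grasp; the last joint's range is limited). The gripper opens to 85 mm and grips with 20 to 120 N. Pads are 22 mm wide; open, the fingers measure 114 mm over their backs; the gripper's body (76 mm by 85 mm) begins 54 mm behind the grasp point. The pads swing forward as they close: fully open they stand 13 mm farther back than shut.
Start: joints at [1.198, 0.351, 1.652, -0, 1.139, -0.085], TCP at [0.156, 0.527, 0.227] pointing down, gripper open.
Joint ranges: [-2.75, 2.75], [-0.79, 2.1], [0.01, 2.65], [-1.57, 4.71], [0.07, 3.14], [-2.87, 2.87]. Speed limits (rad/s): [2.22, 2.22, 2.79, 3.14, 3.14, 3.14].

INTERFACE

Orientations are given as a unit quaternion [x, y, z, w].
In Python, from cell import r, optics gives the robot as it stands. The module is installed in compiled form; this text tells all that it offers. Calls block until the motion is done:
- r.move_to(position, orientation): joint-space move of the TCP to a pose.
- r.move_linear(position, rot=None, vel=0.15): straight line of the TCP; rot=None keeps the orientation; vel is the mean speed in m/s.
- r.set_joints(angles): joint-space move.
- r.set_gripper(opening, squeeze=None): opening from 0.0 (shut) to 1.0 (fully open); squeeze is the grip in N (None keeps the last); returns when the fingers have stopped.
- r.sleep(seconds).
- r.inverse_kinematics(position, orientation): joint angles nearest the present ones, or None.
- optics.get_image(name): name is "side" or "top"; returns a dict with "pixels" (400x640x3 uint8, red, green, blue), "depth" (400x640 float32, m along the optical axis (not along the pixel's ray), 0 where there is no reading), "fx", "fy", "cx", "cy" (pixels), "camera_from_world" (4x4, takes a point from world to camera coordinates). Camera axes: x right, y down, z forward; pixel columns grow to the right and rows downward; lengths in m; the calibration is good to about 2 mm. A picture is of the moment at which its call begins.
A pose or a line that the arm cannot do raises r.PlanningError and nothing moves.
- r.hand_in(): hands the job in; it is judged then, once.
Readings, each from a call of its own:
- r.current_t(): time.
- r.current_q(): joint angles.
- r.current_qvel(): joint speeds.
- r.current_effort(): joint torques, N m.
- r.current_tool_pos(): TCP position.
- r.current_ee_rot(): TCP orientation.
- r.current_contact_force(): force on the tool from outside, world axes, zero at the start.
- r.current_torque(): the same for the moment, N m.
- r.current_opening(): opening from 0.0 (shut) to 1.0 (fully open).
- r.current_finger_force(): force on a finger pad.
Only numpy, scipy, OpenCV 4.12 (cv2) and the standard library are available. Lean on these libraries where they do the work, as an engineer would, in place of code of your own. Each camera call takes 0.05 s, during which the arm holds its last target. There are 200 camera calls.

## Working session

There is one attempt and no reset: what is moved stays moved. The work goes in short steps, each a Python script; the robot and the scene stay as the last script left them, time stands still between calls to the robot, and variables do not carry over. Pictures are saved under pics/ and viewed, at most 10 in all, crops included, and the job is handed in when it is done.

```bash
mkdir -p pics; cat > h.py <<'E'
import numpy as np, cv2
from cell import r, optics
def shot(n,f=None):
    d=optics.get_image(n)
    np.savez('last_%s.npz'%n,**{k:d[k] for k in d})
    if f: cv2.imwrite('pics/'+f,d['pixels'][:,:,::-1])
    return d
def load(n): return dict(np.load('last_%s.npz'%n))
def pt(d,u,v,z=None):
    T=np.linalg.inv(d['camera_from_world']); ray=np.array([(u-d['cx'])/d['fx'],(v-d['cy'])/d['fy'],1])
    if z is None:
        return T[:3,:3]@(ray*d['depth'][int(round(v)),int(round(u))])+T[:3,3]
    w=T[:3,:3]@ray; return T[:3,3]+w*(z-T[2,3])/w[2]
def proj(d,p):
    c=d['camera_from_world']@np.append(p,1); return d['fx']*c[0]/c[2]+d['cx'],d['fy']*c[1]/c[2]+d['cy']
E
python3 - <<'E'
from h import *
for n in('top','side'):
    d=shot(n,n+'1.png'); print(n,np.linalg.inv(d['camera_from_world'])[:3].round(3).tolist(),d['fx'])
print(r.finger_overhang,r.current_ee_rot(),r.current_t(),r.current_contact_force())
E
```

```text
top [[-0.019, -0.997, 0.077, 0.446], [-1.0, 0.018, -0.018, 0.037], [0.017, -0.077, -0.997, 1.183]] 405.96037707685315
side [[0.989, -0.098, 0.108, 0.371], [-0.145, -0.594, 0.791, -1.049], [-0.013, -0.798, -0.602, 0.866]] 426.69037010195285
0.022 [ 1.43396212e-01  9.89665239e-01 -4.79154285e-04 -1.10193644e-04] 0.1 [ 0.80741772  0.64424666 -0.29816775]
```

View pics/top1.png

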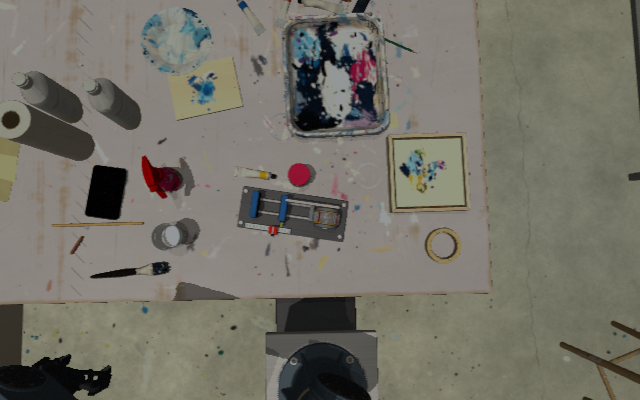

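View pics/side1.png

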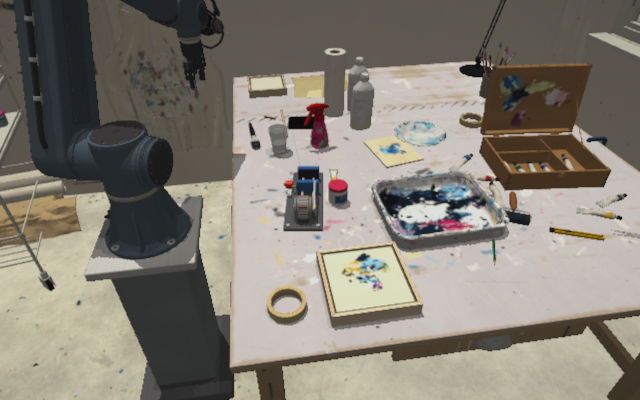

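The top view shows the clamp at about (293,213), with the wheel near (327,216), the fixed jaw at (254,204) and the red rider at (273,230). The jar and tube stand behind it. Next I'll enlarge crops of both views.

```bash
python3 - <<'E'
from h import *
def crop(n,x,y,w,h,s,f):
    p=load(n)['pixels'][y:y+h,x:x+w,::-1]; cv2.imwrite('pics/'+f,cv2.resize(p,None,fx=s,fy=s,interpolation=cv2.INTER_CUBIC))
crop('top',232,180,124,66,6,'topc.png'); crop('side',275,155,75,80,7,'sidec.png')
E
```

```text
(no output)
```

View pics/topc.png

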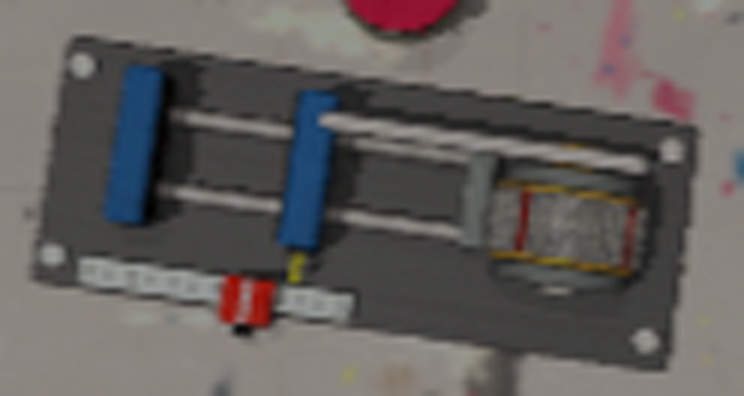

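View pics/sidec.png

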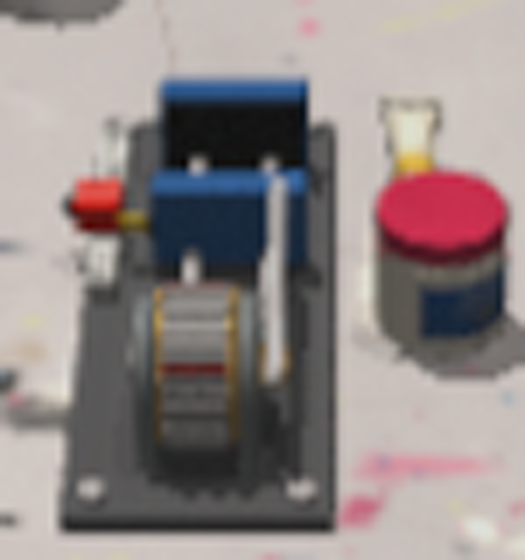

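The top crop puts the plate corners at (75,38), (697,125), (667,370) and (33,280). The pointer is at (296,268), the rider's white line at (245,300) and the wheel's centre near (570,228). The side crop shows the rack on the +x side, clear of the wheel's tread. I'll fit the clamp pose and measure the offset between pointer and mark.

```bash
cat >> h.py <<'E'
def fit(d,px):
    W=np.array([pt(d,u,v,.01)[:2] for u,v in px]); C=np.array([[.06,.155],[.06,-.155],[-.06,-.155],[-.06,.155]])
    wc,cc=W.mean(0),C.mean(0); U,S,V=np.linalg.svd((W-wc).T@(C-cc)); R=U@np.diag([1,np.linalg.det(U@V)])@V
    return R,wc,W-(C@R.T+wc)
def measure(d,R,o,dbg=False):
    """clamp-y of pointer and rider/mark from the top image, by colour"""
    p=d['pixels'].astype(float); out={}
    v,u=np.mgrid[0:400,0:640]
    win=(u>236)&(u<300)&(v>215)&(v<238)
    R_,G,B=p[...,0],p[...,1],p[...,2]
    yel=np.clip(np.minimum(R_,G)-B-25,0,None)*win*(G>.7*R_)
    red=((R_-G)>60)*win*1.
    for k,m in(('yel',yel),('red',red)):
        uu,vv=(u*m).sum()/m.sum(),(v*m).sum()/m.sum()
        out[k]=(uu,vv,*(R.T@(pt(d,uu,vv,.038)[:2]-o)*1e3))
    return out
E
python3 - <<'E'
from h import *
d=load('top'); px=[(x/6+232-.42,y/6+180-.42) for x,y in[(75,38),(697,125),(667,370),(33,280)]]
R,o,res=fit(d,px); print(R,o,np.degrees(np.arctan2(R[1,0],R[0,0])));print(res*1e3)
np.savez('clamp.npz',R=R,o=o)
print(measure(d,R,o))
w=lambda x,y,z:(R@[x,y])+o
f=lambda x,y:(x/6+232-.42,y/6+180-.42)
for n,p,z in[('mark',(246,300),.038),('ptr',(296,268),.038),('wheel',(570,228),.082),('fix jaw face top',(156,148),.06),('jaw face',(297,170),.06)]:
    print(n,(R.T@(pt(d,*f(*p),z)[:2]-o)*1e3).round(1),'depth z',pt(d,*f(*p)).round(4))
# crown from depth in both views near wheel
c=np.append(R@[0,-.095]+o,.082); print('wheel world',c)
s=load('side')
for dd in(d,s):
    u,v=proj(dd,c); print(u,v,pt(dd,u,v))
P=d['pixels'];print(P[226:234,266:284].tolist() if 0 else '')
u0,v0=map(int,(268,226))
for row in P[226:234,267:284]: print(' '.join('%3d,%3d,%3d'%tuple(x) for x in row))
print('edge', [pt(s,*( (x/7+275-.43),(y/7+155-.43) ),.038) for x,y in[(97,180),(97,225)]])
E
```

```text
[[ 0.98733885  0.15862534]
 [-0.15862534  0.98733885]] [0.49110819 0.07105828] -9.127115017343058
[[-1.64551545 -3.33088654]
 [-0.03561153  3.21023276]
 [ 0.97179535  1.67543347]
 [ 0.70933163 -1.55477969]]
{'yel': (np.float64(280.7512077294686), np.float64(224.3913043478261), np.float64(-36.37417767682415), np.float64(28.56210994716768)), 'red': (np.float64(272.6458333333333), np.float64(229.6875), np.float64(-54.220898857889026), np.float64(48.90598166188532))}
mark [-53.9  49.1] depth z [0.4456 0.128  0.0399]
ptr [-35.9  28.2] depth z [0.4601 0.1046 0.0375]
wheel [ -0.9 -94.3] depth z [ 0.4752 -0.0219  0.0815]
fix jaw face top [ 9.6 98.6] depth z [0.5164 0.1672 0.0576]
jaw face [ 8.7 32.9] depth z [0.5051 0.1024 0.0567]
wheel world [ 0.47603879 -0.02273891  0.082     ]
326.8777159720094 217.27130951184483 [ 0.47611699 -0.02289195  0.07917273]
303.1812968729156 197.86883747866764 [ 0.47527316 -0.03024122  0.08772849]

147,150,146 143,136,132 145, 89, 86 149, 21, 11 134, 19, 12 113, 47, 44  97, 60, 58  72, 43, 43  59, 21, 22  55, 22, 19  49, 31, 31  40, 38, 38  41, 41, 40 113,110, 2
[... 861 characters left out ...]
, 98 132, 76, 71 151, 29, 19 150, 28, 19 150, 52, 46 149,101, 97 149, 93, 89 150, 27, 17 151, 30, 21 123, 21, 13  79, 60, 56 120,123,119 143,147,144 144,148,144 145,149,146 146,150,147 146,151,149
135,126,120 136, 82, 77 149, 28, 19 150, 30, 20 149, 74, 69 145, 95, 91 147, 70, 65 150, 28, 17 150, 30, 20 119, 21, 14  45, 23, 23  45, 43, 41  60, 59, 56  92, 91, 87 116,115,111 124,125,121 135,139,136
144,139,133 136,107,102 137, 59, 54 144, 46, 41 145, 91, 88 144, 98, 96 146, 49, 43 148, 32, 24 147, 30, 22 117, 22, 17  65, 53, 51 107,102, 98 129,123,118 119,114,109 106,102, 98  95, 91, 87  70, 68, 65
edge [array([0.44468346, 0.14087687, 0.038     ]), array([0.44107907, 0.10365731, 0.038     ])]
```

The mark is about 20.5 mm ahead of the pointer, which is inside the stated 8–48 mm. The wheel fits at world (0.476, -0.023) and the fixed jaw face at 98.6 mm, close to the stated 100 mm. I'll close the gripper, move above the wheel, probe down with force feedback, and make one stroke.

```bash
cat >> h.py <<'E'
from scipy.spatial.transform import Rotation
try:
    c_=np.load('clamp.npz'); R,o=c_['R'],c_['o']
    yv=np.append(R[:,1],0); zv=np.array([0,0,-1.]); xv=np.cross(yv,zv)
    Q=Rotation.from_matrix(np.c_[xv,yv,zv]).as_quat()
except FileNotFoundError: pass
def P(y,z,x=0): return np.append(R@[x,-.095+y]+o,z)   # y along clamp from the wheel's axle
def F(): return np.mean([(r.sleep(.02),r.current_contact_force())[1] for _ in range(3)],0)
def down(y,z,F0,want=8,zmin=.096):
    r.move_linear(P(y,z),vel=.05)
    while z>zmin:
        f=F()-F0
        if f[2]>want: return z,f
        z-=.0005 if f[2]>1 else .001; r.move_linear(P(y,z),vel=.03)
    return z,F()-F0
E
python3 - <<'E'
from h import *
p=r.current_tool_pos(); r.set_gripper(0,20); r.move_linear([p[0],p[1],.33],vel=.2)
r.move_to(P(0,.25),Q); r.move_linear(P(-.013,.135),vel=.15)
r.sleep(.3); F0=F(); np.save('F0.npy',F0); print(r.current_t(),F0,r.current_tool_pos()-P(-.013,.135))
z,f=down(-.013,.128,F0); print('contact',z,f,r.current_tool_pos(),r.current_t())
for y in np.linspace(-.013,.013,5)[1:]:
    r.move_linear(P(y,z),vel=.03); print(y,F()-F0)
np.save('z.npy',z); r.move_linear(P(.013,z+.015),vel=.1)
d=shot('top','t2.png'); print(measure(d,R,o),r.current_t())
E
```

```text
5.0917 [ 0.15118576 -0.06069153 -0.22889961] [1.45586837e-04 2.52225754e-05 3.16030346e-04]
contact 0.09599999999999997 [-5.60600072e-01  2.12689122e-04  1.02947816e-01] [ 0.47394989 -0.03557818  0.09596701] 15.0333
-0.0065 [-0.12783249 -0.35023388  0.07905877]
0.0 [-0.21776873 -0.21563888 -0.25121658]
0.006500000000000001 [0.66245152 0.58000713 0.08232309]
0.013 [-0.64483815  0.03004975  0.54603507]
{'yel': (np.float64(280.75333333333333), np.float64(224.35555555555555), np.float64(-36.27415683093687), np.float64(28.570768347442534)), 'red': (np.float64(272.6458333333333), np.float64(229.6875), np.float64(-54.220898857889026), np.float64(48.90598166188532))} 17.05
```

View pics/t2.png

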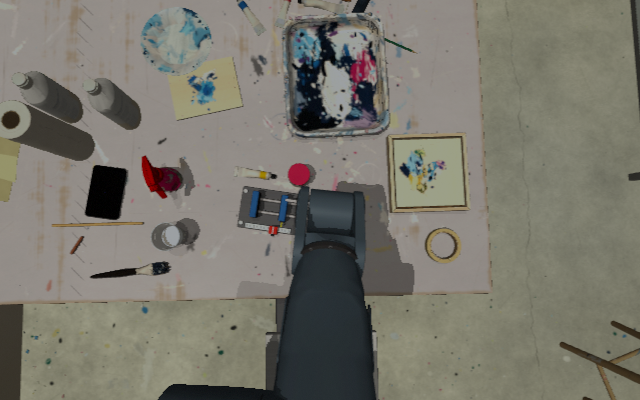

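The pointer (281,224) and rider stay visible with the arm over the wheel. The wheel hasn't moved, and there was no contact even at TCP z = 0.096. I'll check the gripper opening and the side view.

```bash
python3 - <<'E'
from h import *
print(r.current_opening(),r.current_tool_pos(),r.finger_overhang,P(0.013,0),r.current_finger_force())
d=shot('side'); print(r.current_t())
p=d['pixels'][110:240,235:375,::-1]; cv2.imwrite('pics/s2.png',cv2.resize(p,None,fx=4.5,fy=4.5,interpolation=cv2.INTER_CUBIC))
t=r.current_tool_pos(); print(proj(d,t),proj(d,t-[0,0,.022]),proj(d,P(0,.082)))
E
```

```text
0.0021136646705109904 [ 0.47809607 -0.00994941  0.11089788] 0.022 [ 0.47810092 -0.0099035   0.        ] 0.0
17.1
(np.float64(303.0053890018872), np.float64(187.70377086948002)) (np.float64(303.2201351283005), np.float64(193.54547090620898)) (np.float64(303.1812968729156), np.float64(197.86883747866764))
```

View pics/s2.png

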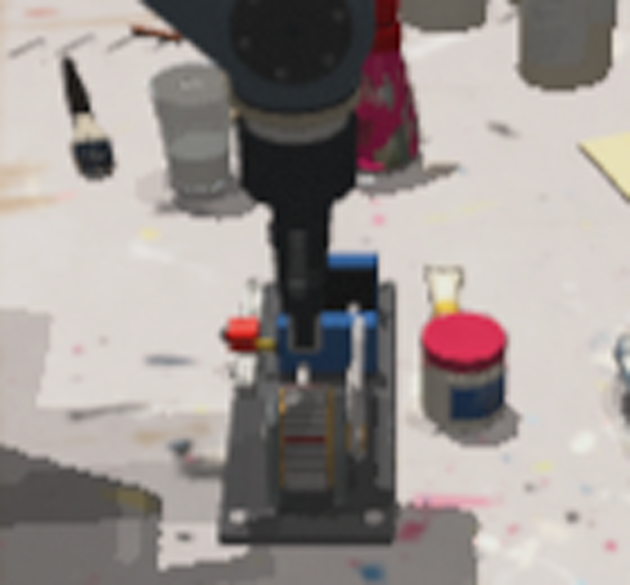

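The fingertip ends at crop (308,350), which is px (303.4,187.8). That is clear of the wheel and higher than the tip I predicted. I'll check it against the depth image before going lower.

```bash
python3 - <<'E'
from h import *
d=load('side')
for v in range(176,200,2): print(v,[ (pt(d,u,v)*1e3).round(0).tolist() for u in(301,303,305)])
E
```

```text
176 [[469.0, -57.0, 186.0], [474.0, -61.0, 188.0], [480.0, -57.0, 185.0]]
178 [[470.0, -40.0, 167.0], [476.0, -41.0, 168.0], [481.0, -46.0, 170.0]]
180 [[472.0, -17.0, 145.0], [477.0, -23.0, 148.0], [484.0, -16.0, 142.0]]
182 [[471.0, -21.0, 140.0], [477.0, -26.0, 143.0], [483.0, -20.0, 138.0]]
184 [[471.0, -24.0, 135.0], [477.0, -20.0, 132.0], [483.0, -18.0, 130.0]]
186 [[471.0, -22.0, 127.0], [477.0, -25.0, 128.0], [483.0, -17.0, 122.0]]
188 [[482.0, 98.0, 32.0], [488.0, 91.0, 36.0], [495.0, 91.0, 35.0]]
190 [[481.0, 90.0, 29.0], [488.0, 90.0, 28.0], [495.0, 92.0, 26.0]]
192 [[480.0, 79.0, 30.0], [488.0, 97.0, 15.0], [496.0, 101.0, 12.0]]
194 [[479.0, 72.0, 26.0], [488.0, 91.0, 11.0], [494.0, 89.0, 12.0]]
196 [[470.0, -17.0, 85.0], [476.0, -15.0, 83.0], [483.0, -16.0, 83.0]]
198 [[469.0, -25.0, 84.0], [475.0, -23.0, 82.0], [481.0, -27.0, 84.0]]
```

Depth puts the fingertip at about z ≈ 0.115–0.119 with the TCP at 0.111. The real tip is therefore much higher than the stated overhang implies, and the probe stopped too early. I'll probe lower by force, then stroke with force-regulated height.

```bash
cat >> h.py <<'E'
def f1(F0): r.sleep(.02); return r.current_contact_force()-F0
def probe(y,z,F0,zmin=.066,step=.001,want=6):
    while z>zmin:
        f=f1(F0)
        if f[2]>want: return z,f
        z-=.0003 if f[2]>2 else step; r.move_linear(P(y,z),vel=.04)
    return None,f1(F0)
def stroke(y0,y1,z,F0,lo=6,hi=14,n=9):
    log=[]
    for y in np.linspace(y0,y1,n)[1:]:
        r.move_linear(P(y,z),vel=.04); f=f1(F0); log.append((round(y*1e3,1),round(z*1e3,2),*f.round(1)))
        if f[2]>45: break
        z+= .0004 if f[2]>hi else -.0004 if f[2]<lo else 0
    return y,z,log
E
python3 - <<'E'
from h import *
F0=np.load('F0.npy'); r.move_linear(P(-.012,.112),vel=.1); r.move_linear(P(-.012,.094),vel=.1)
F0=F(); np.save('F0.npy',F0)
z,f=probe(-.012,.094,F0); print(z,f,r.current_t())
if z:
    y,z2,log=stroke(-.012,.012,z,F0)
    for l in log: print(l)
    r.move_linear(P(y,z2+.012),vel=.1); print(measure(shot('top'),R,o)['yel'],r.current_t())
E
```

```text
0.07599999999999998 [-1.36722885 -0.95506865  9.55660703] 22.7
(np.float64(-9.0), 76.0, np.float64(-4.6), np.float64(-2.6), np.float64(16.8))
(np.float64(-6.0), 76.4, np.float64(-4.8), np.float64(-1.5), np.float64(16.9))
(np.float64(-3.0), 76.8, np.float64(-3.8), np.float64(0.3), np.float64(14.5))
(np.float64(0.0), 77.2, np.float64(-1.2), np.float64(1.2), np.float64(10.4))
(np.float64(3.0), 77.2, np.float64(-2.8), np.float64(1.6), np.float64(11.0))
(np.float64(6.0), 77.2, np.float64(-1.8), np.float64(0.9), np.float64(10.4))
(np.float64(9.0), 77.2, np.float64(-1.5), np.float64(1.4), np.float64(9.3))
(np.float64(12.0), 77.2, np.float64(-0.8), np.float64(0.9), np.float64(6.4))
(np.float64(278.54651162790697), np.float64(224.0), np.float64(-36.152389783388365), np.float64(34.84949624674835)) 25.15
```

Contact came at TCP z = 0.076, and the stroke moved the jaw 6.3 mm. About 14.4 mm remain, so I'll make two more strokes.

```bash
python3 - <<'E'
from h import *
F0=np.load('F0.npy')
for k in range(2):
    r.move_linear(P(-.0125,.0855),vel=.15); r.move_linear(P(-.0125,.079),vel=.06)
    z,f=probe(-.0125,.079,F0,zmin=.072)
    if not z: print('no contact'); break
    y,z2,log=stroke(-.0125,.0125,z,F0,n=8)
    print(z,log[0],log[3],log[-1])
    r.move_linear(P(y,z2+.01),vel=.1); m=measure(shot('top'),R,o); print(m,r.current_t())
d=load('top')
p=d['pixels'][215:240,250:300,::-1]; cv2.imwrite('pics/t3.png',cv2.resize(p,None,fx=14,fy=14,interpolation=cv2.INTER_CUBIC))
E
```

```text
0.076 (np.float64(-8.9), 76.0, np.float64(-5.2), np.float64(-1.4), np.float64(16.8)) (np.float64(1.8), 77.2, np.float64(-2.8), np.float64(2.1), np.float64(10.4)) (np.float64(12.5), 77.2, np.float64(-0.4), np.float64(0.5), np.float64(6.3))
{'yel': (np.float64(275.9421841541756), np.float64(223.82869379014988), np.float64(-36.697557538904604), np.float64(42.156986275105744)), 'red': (np.float64(272.6458333333333), np.float64(229.6875), np.float64(-54.220898857889026), np.float64(48.90598166188532))} 28.7083
0.076 (np.float64(-8.9), 76.0, np.float64(-4.6), np.float64(-1.8), np.float64(16.0)) (np.float64(1.8), 77.2, np.float64(-2.4), np.float64(2.7), np.float64(10.3)) (np.float64(12.5), 77.2, np.float64(-0.0), np.float64(1.2), np.float64(6.4))
{'yel': (np.float64(273.53878406708594), np.float64(223.38574423480082), np.float64(-36.410360937463196), np.float64(49.01687236571484)), 'red': (np.float64(272.6458333333333), np.float64(229.6875), np.float64(-54.220898857889026), np.float64(48.90598166188532))} 32.2667
```

View pics/t3.png

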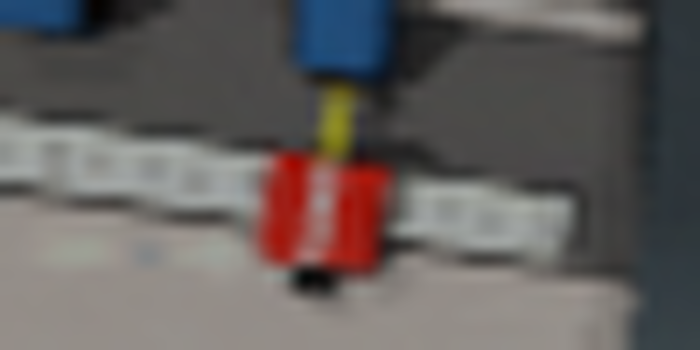

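The crop shows the yellow pointer (345,90)→(333,150) running straight on into the white line (328,180)→(318,240). Pointer and rider differ by about 0.1 mm along the clamp. I'll retreat, re-check and hand in.

```bash
python3 - <<'E'
from h import *
r.move_linear(P(.0125,.22),vel=.15); r.sleep(.5)
m=measure(shot('top'),R,o); print(m,r.current_t())
if abs(m['yel'][3]-49.2)<1.3: print(r.hand_in())
E
```

```text
{'yel': (np.float64(273.53617021276597), np.float64(223.4), np.float64(-36.450934051429314), np.float64(49.018271090422395)), 'red': (np.float64(272.6458333333333), np.float64(229.6875), np.float64(-54.220898857889026), np.float64(48.90598166188532))} 33.85
the job is handed in; nothing more can be done
None
```

The clamp is set and handed in at about 34 s of the 67 s limit: the last image puts the pointer within about 0.3 mm of the white line (limit 2.5 mm), the rider hadn't moved, and the hand was clear; hand-in returned no verdict.

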